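# Sweep the spoilt keys into the scrap bin

## Robot

A 6-joint arm with a two-finger parallel gripper is mounted at the origin on the work surface. World frame = base frame: x ahead of the robot, y to its left, z up, the work surface at z = 0. Lengths are in m, angles in rad, forces in N, time in s.
With the tool pointing down it reaches from about 0.35 to 0.975 m from the base axis. Payload 4.9 kg.
Tool frame: the origin (TCP) lies at the very end of the fingers, on their centre line; the grasp point (between the pads) lies 19 mm behind it; z points along the fingers, x is the direction in which the jaws open and shut, and the axes are right-handed (so a half turn about z gives the same grasp; the last joint's range is limited). The gripper opens to 85 mm and grips with 20 to 120 N. Pads are 22 mm wide; open, the fingers measure 114 mm over their backs; the gripper's body (76 mm by 85 mm) begins 54 mm behind the grasp point. The pads swing forward as they close: fully open they stand 13 mm farther back than shut.
Start: joints at [-1.329, 0.053, 1.613, -0, 1.476, -0.119], TCP at [0.221, -0.585, 0.231] pointing down, gripper open.
Joint ranges: [-3.01, 3.01], [-1.01, 2.22], [0.06, 2.58], [-1.02, 4.17], [0.09, 2.62], [-3.14, 3.14]. Speed limits (rad/s): [2.57, 2.57, 3.14, 3.14, 3.14, 3.14].

## Interface

Orientations are given as a rotation vector (axis times angle).
In Python, from station import readout, viewer, ctrl, nets gives the robot as it stands. The module is installed in compiled form; this text tells all that it offers.
- The arm moves only by the tool step_arm, never from a script. Its argument "moves" is a list that holds one entry, the list of rows, each a list of 4 numbers: the shift along the world's x, y, z in cm, then the turn about the world's z in rad. In form: [[[dx, dy, dz, yaw], ...]]. A call has 1 to 10 rows; each row shifts and turns the commanded pose from where the row before left it; what a row does not reach is not made up. A row lasts 1/12 s, in which the tool goes at most 41.7 mm and 7.16 degrees, less where a joint would pass 70% of its speed; a pose out of reach is approached as far as the arm can. A call is refused whole if a number of a shift passes 4.17 or a number of a turn 0.125, either way. A call with a gripper value outside its range is refused whole. "grip" is the closure, from 0 (fully open) to 1 (shut), set as the call begins (left out, the last holds). The fingers move at their own pace and stop on an object; "squeeze" is the grip in N (left out, the last holds). Time passes only in rows, so rows that do not move let the fingers close. It gives the time, the measured TCP pose, the force and the opening at its end, in the units of the state.
- readout.get_obs(): the state, without advancing time (a new reading comes with each control period).
- viewer.get_image(name): name is "side" or "top"; returns the picture (400x640x3 uint8, blue, green, red); there is no depth.
- viewer.calibration(name): a dict with "camera_matrix" (3x3 intrinsics, pixels), "R" (3x3) and "t" (3): a world point X has camera coordinates R X + t. Camera axes: x right, y down, z forward; pixel columns grow to the right and rows downward; lengths in m; the calibration is good to about 2 mm. A picture is of the moment at which its call begins. calibration takes no time and is no camera call.
- ctrl.finish_job(): hands the job in, once; it reports no verdict.
Trained networks look in the newest picture that a camera, given by its name, has taken for a name from the list of things; names that differ only in an ending like _2 or _b are one class to them, and where a whole thing is asked for, a point or a joint stands for the part that bears it (a point fixed in the world has none). Each returns a list of dicts, best first, with "confidence" (0 to 1); they miss things now and then, are a little off and sometimes report something else, mostly with a low value. They report only what shows in the picture. A call takes as long as a camera call. They do not tell look-alikes from the thing itself.
- nets.masks_of(camera, thing): "region" (400x640 bool, what is visible of it) and "box" ([left, top, right, bottom] in pixels, round what is visible of it).
- nets.pinpoint(camera, thing): "at" ([column, row] in pixels: a listed point, or the origin of a listed thing).
The state is a dict: "t": time; "q": joint angles; "dq": joint speeds; "effort": joint torques, N m; "tool_pos": TCP position; "tool_rot": TCP orientation; "contact_force": force on the tool from outside, world axes, zero at the start; "wrist_torque": the same for the moment, N m; "opening": finger opening in m.
Only numpy, scipy, OpenCV 4.12 (cv2) and the standard library are available. Lean on these libraries where they do the work, as an engineer would, in place of code of your own. Each camera call takes 0.05 s, during which the arm holds its last target. There are 200 camera calls.

## Task

Three spoilt brass gate keys lie on the flat apron beside the key-cutting machine. Sweep all three off the open end of the apron into the scrap bin with the closed fingertips, sliding them along the plate; do not pinch or lift any of them. Leave the padlock, the hex driver and the burr brush where they lie.

Things in the scene. Friction and masses are not known exactly. Their poses are not given: they have to be found in the camera images.
- stand: Fixed dark steel drawer base, 340 mm (x) by 720 mm (y) by 100 mm high. Origin: centre of its underside, z up; flat rimless top at z = 100 mm. The olive-green cutting machine (top 265 mm above the cart) covers x = -180 to +160, y = +100 to +340 mm of it; the bare rest, y = -360 to +100 mm, is the apron where keys and tools lie. Its open end is the edge y = -360 mm.
- stand_edge (a point): The middle of the apron's open end, on the top surface, at the stand's (0, -360, 100) mm.
- bin: Fixed scrap bin, an open aluminium box on the cart against the apron's open end. Outside 190 mm (x, along the edge) by 130 mm (y), 88 mm high, walls and floor 2.5 mm: its rim is 12 mm below the apron. Origin: centre of its underside, axes as the stand's. It covers only part of the 340 mm edge; its centre lies up to 35 mm either side of the edge's middle.
- key1: Spoilt brass gate key, loose, flat on the apron, 95 mm long, about 55 g. Its x runs from bow to tip, x = -45 to +49 mm: ring bow 30 mm across, 7 mm thick, centred at x = -30; round shank 8 mm thick; flat bit 4 mm thick standing out 19 mm to +y (or less) at x = 27 to 41. Origin on the underside, within 2 mm of its centre of mass in plan. Slides with ordinary metal friction.
- key1_bow (a point): Centre of that key's ring bow, 30 mm from the key's origin towards -x, 3.5 mm above its underside.
- key1_tip (a point): Tip end of that key's shank, 45 mm from the key's origin towards +x, on the shank's axis.
- key2: Spoilt brass gate key, loose, flat on the apron, 95 mm long, about 55 g. Its x runs from bow to tip, x = -45 to +49 mm: ring bow 30 mm across, 7 mm thick, centred at x = -30; round shank 8 mm thick; flat bit 4 mm thick standing out 19 mm to +y (or less) at x = 27 to 41. Origin on the underside, within 2 mm of its centre of mass in plan. Slides with ordinary metal friction.
- key2_bow (a point): Centre of that key's ring bow, 30 mm from the key's origin towards -x, 3.5 mm above its underside.
- key2_tip (a point): Tip end of that key's shank, 45 mm from the key's origin towards +x, on the shank's axis.
- key3: Spoilt brass gate key, loose, flat on the apron, 95 mm long, about 55 g. Its x runs from bow to tip, x = -45 to +49 mm: ring bow 30 mm across, 7 mm thick, centred at x = -30; round shank 8 mm thick; flat bit 4 mm thick standing out 19 mm to +y (or less) at x = 27 to 41. Origin on the underside, within 2 mm of its centre of mass in plan. Slides with ordinary metal friction.
- key3_bow (a point): Centre of that key's ring bow, 30 mm from the key's origin towards -x, 3.5 mm above its underside.
- key3_tip (a point): Tip end of that key's shank, 45 mm from the key's origin towards +x, on the shank's axis.
- padlock: Bystander: a brass padlock with a copper shackle lying flat and loose on the apron, 74 mm (y, shackle to +y) by 50 mm (x) by 22 mm high. Origin on its underside near the middle.
- driver: Bystander: a stubby hex driver lying loose on the apron along its own y, 122 mm long and 26 mm high, black rubber handle (26 mm square) to +y, steel shaft to -y. Origin on its underside near the middle.
- brush: Bystander: a small aluminium burr brush lying loose, bristles down, along its own y, 125 mm long, 16 mm wide, 24 mm high. Origin on its underside at the middle.
Not all that is in view belongs to the job. Leave any green or purple look-alike of the key2 alone. What is shaped like the key1 but turquoise is not meant.

How it is judged:
At the end, for the whole second after the job is handed in: All three keys lie at rest in the scrap bin: bow and tip of each within the bin's inner outline and below its rim (88 mm above the bin's underside); padlock, hex driver and burr brush within 15 mm of where they began (x of key1_bow in the frame of bin between -0.0925 and 0.0925 m and y of key1_bow in the frame of bin between -0.0625 and 0.0625 m and z of each of key1_bow, key1_tip, key2_bow, key2_tip, key3_bow, key3_tip in the frame of bin below 0.088 m and x of key1_tip in the frame of bin between -0.0925 and 0.0925 m and y of key1_tip in the frame of bin between -0.0625 and 0.0625 m and linear speed of each of key1, key2, key3 below 0.03 m/s and x of key2_bow in the frame of bin between -0.0925 and 0.0925 m and y of key2_bow in the frame of bin between -0.0625 and 0.0625 m and x of key2_tip in the frame of bin between -0.0925 and 0.0925 m and y of key2_tip in the frame of bin between -0.0625 and 0.0625 m and x of key3_bow in the frame of bin between -0.0925 and 0.0925 m and y of key3_bow in the frame of bin between -0.0625 and 0.0625 m and x of key3_tip in the frame of bin between -0.0925 and 0.0925 m and y of key3_tip in the frame of bin between -0.0625 and 0.0625 m and distance of each of padlock, driver, brush from where it was at the start of the episode below 0.015 m); the robot touches nothing.
It fails at once if a key is lifted: more than 30 mm above the apron (height (world z) of any of key1, key2, key3 above 0.13 m).
It fails at once if a key is pinched or pinned: more than 20 N between the fingers and it (contact force between the fingers and key1 above 20 N or contact force between the fingers and key2 above 20 N or contact force between the fingers and key3 above 20 N).
It fails at once if the padlock, hex driver or burr brush is moved by more than 15 mm (distance of any of padlock, driver, brush from where it was at the start of the episode above 0.015 m).
It also fails if it takes over 58 s, if anything falls off the work surface, if the arm or the gripper's body presses on something with over 40 N, if the wrist force passes 120 N, or if a joint passes its speed limit or range.

## Working session

There is one attempt and no reset: what is moved stays moved. The work goes in short steps, Python scripts to look and compute and a tool call to move; the robot and the scene stay as the last step left them, time stands still between calls to the robot, and variables do not carry over. Pictures are saved under pics/ and viewed, about 8 in all and at most 12, crops included, and the job is handed in when it is done.

Besides the shell and the picture viewer there is one more tool, called after "Emit:" by a JSON object that holds its "op" and its "data", one argument or row to a line. step_arm: Moves the arm, as the interface text tells. Its arguments: {"type":"object","properties":{"moves":{"type":"array","items":{"type":"array","items":{"type":"array","items":{"type":"number"}}}},"grip":{"type":"number"},"squeeze":{"type":"number"}},"required":["moves"]}

```bash
mkdir -p pics; cat > h.py <<'E'
import numpy as np, cv2
from station import readout, viewer, ctrl, nets
def ray(cam,px,z):
    c=viewer.calibration(cam);K=np.array(c["camera_matrix"]);R=np.array(c["R"]);t=np.array(c["t"])
    d=R.T@np.linalg.inv(K)@np.array([px[0],px[1],1.]);o=-R.T@t
    return o+d*(z-o[2])/d[2]
def proj(cam,X):
    c=viewer.calibration(cam);p=np.array(c["camera_matrix"])@(np.array(c["R"])@np.array(X)+np.array(c["t"]));return p[:2]/p[2]
E
python3 - <<'E'
from h import *
for c in("top","side"):
    cv2.imwrite(f"pics/{c}0.png",viewer.get_image(c))
for th,z in(("key1_bow",.1035),("key1_tip",.104),("stand_edge",.1),("bin",.0),("padlock",.1),("driver",.1),("brush",.1),("stand",0)):
    for r in nets.pinpoint("top",th): print(th,np.round(r["at"]),round(r["confidence"],2),ray("top",r["at"],z).round(3))
o=readout.get_obs();print(o["t"],o["tool_pos"],o["tool_rot"])
E
```

```text
key1_bow [357. 239.] 0.84 [ 0.485 -0.173  0.104]
key1_bow [458. 219.] 0.62 [ 0.524 -0.375  0.104]
key1_bow [236. 154.] 0.23 [0.659 0.07  0.104]
key1_tip [341. 204.] 0.86 [ 0.556 -0.142  0.104]
key1_tip [475. 196.] 0.65 [ 0.571 -0.412  0.104]
key1_tip [208. 219.] 0.34 [0.525 0.121 0.104]
key1_tip [359. 243.] 0.18 [ 0.478 -0.177  0.104]
bin [396. 222.] 0.91 [ 0.53  -0.274  0.   ]
padlock [234. 151.] 0.97 [0.665 0.075 0.1  ]
driver [260. 285.] 0.75 [0.398 0.015 0.1  ]
brush [324. 147.] 0.92 [ 0.674 -0.108  0.1  ]
stand [211. 219.] 0.67 [0.537 0.146 0.   ]
0.5 [ 0.22064164 -0.58471382  0.231237  ] [-2.58394188e+00  1.78673484e+00  1.10657030e-04]
```

View pics/top0.png

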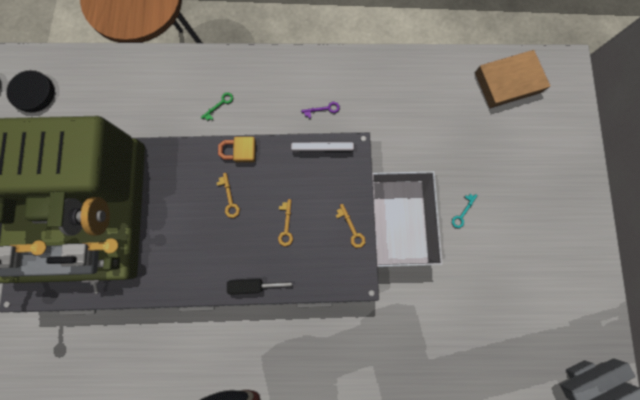

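View pics/side0.png

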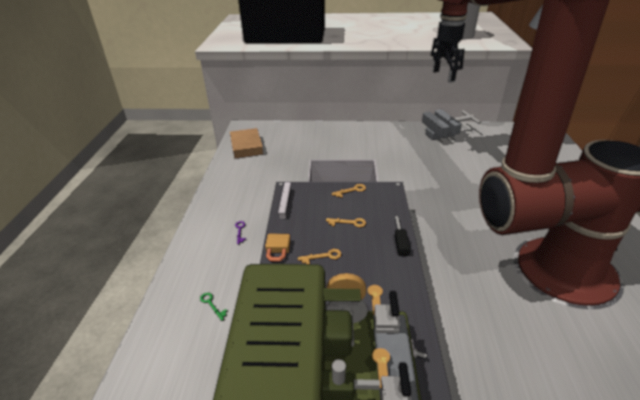

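The top view shows three brass keys on the apron, with bow/tip pixels at about (358,240)/(341,206), (285,238)/(289,201) and (232,210)/(224,175). The look-alikes are turquoise (464,210), green (217,106) and purple (322,109). All of those lie off the apron and aren't brass, and the brass keys on the machine belong to it. Next I'll measure the keys and confirm with an enlarged crop.

```bash
cat >> h.py <<'E'
def keys(im,box=(145,140,440,275),minA=40):
    hsv=cv2.cvtColor(im,cv2.COLOR_BGR2HSV);m=cv2.inRange(hsv,(12,110,90),(30,255,255))
    k=np.zeros_like(m);k[box[1]:box[3],box[0]:box[2]]=m[box[1]:box[3],box[0]:box[2]]
    n,l,s,c=cv2.connectedComponentsWithStats(k)
    out=[]
    for i in range(1,n):
        if s[i,4]<minA: continue
        p=np.argwhere(l==i)[:,::-1]
        P=np.array([ray("top",q,.104)[:2] for q in p]); mu=P.mean(0)
        u=np.linalg.svd(P-mu,full_matrices=False)[2][0]
        if u[0]<0:u=-u
        a=(P-mu)@u
        # bow = wider end: widths
        w=(P-mu)@np.array([-u[1],u[0]])
        lo,hi=a.min(),a.max()
        out.append((s[i,4],mu,u,mu+u*lo,mu+u*hi,hi-lo))
    return out
E
python3 - <<'E'
from h import *
im=cv2.imread("pics/top0.png")
for k in keys(im): print(k[0],"mu",k[1].round(3),"ang",round(np.degrees(np.arctan2(k[2][1],k[2][0])),1),"ends",k[3].round(3),k[4].round(3),"len",round(k[5],3))
for n,p,z in(("edge far",(370,133),.1),("edge near",(377,299),.1),("binTL",(373,173),.088),("binTR",(436,172),.088),("binBR",(441,264),.088),("binBL",(377,265),.088)): print(n,ray("top",p,z).round(3))
c=im[120:320,190:480];cv2.imwrite("pics/crop.png",cv2.resize(c,None,fx=2.7,fy=2.7,interpolation=cv2.INTER_CUBIC))
E
```

```text
456 mu [0.667 0.056] ang -56.9 ends [0.652 0.08 ] [0.683 0.032] len 0.057
305 mu [0.571 0.083] ang 17.4 ends [0.529 0.07 ] [0.617 0.097] len 0.092
304 mu [ 0.516 -0.033] ang -1.4 ends [ 0.474 -0.032] [ 0.565 -0.034] len 0.091
308 mu [ 0.509 -0.16 ] ang 27.7 ends [ 0.471 -0.18 ] [ 0.553 -0.138] len 0.092
edge far [ 0.705 -0.205  0.1  ]
edge near [ 0.371 -0.209  0.1  ]
binTL [ 0.622 -0.21   0.088]
binTR [ 0.624 -0.341  0.088]
binBR [ 0.436 -0.34   0.088]
binBL [ 0.435 -0.213  0.088]
```

View pics/crop.png

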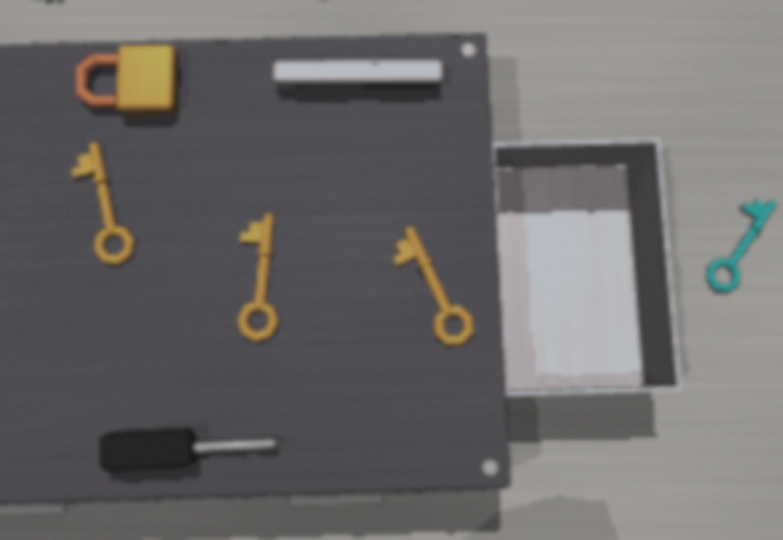

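The crop confirms three brass keys. Their bits point toward the machine, the corridor to the bin is clear, and the tools lie outside it. The tool's 22 mm face is already close to the keys' tilt. Starting with the key nearest the edge.

Emit:
{"op": "step_arm", "data": {
  "moves": [
    [[1.95,3.3,0,0.012],[1.95,3.3,0,0.012],[1.95,3.3,0,0.012],[1.95,3.3,0,0.012],[1.95,3.3,0,0.012],[1.95,3.3,0,0.012],[1.95,3.3,0,0.012],[1.95,3.3,0,0.012],[1.95,3.3,0,0.012],[1.95,3.3,0,0.012]]
  ],
  "grip": 1
}}

```text
t: 1.33
tool_pos: [0.4162, -0.2531, 0.2317]
tool_rot: [2.687, -1.628, 0.002]
contact_force: [1.1, -1.2, 0.7]
opening: -0.0001
```

Emit:
{"op": "step_arm", "data": {
  "moves": [
    [[1.95,3.3,-1.0,0],[1.95,3.3,-2,0],[1.95,3.3,-2,0],[1.95,3.3,-2,0],[0,0,-2,0],[0,0,0,0]]
  ]
}}

```text
t: 1.83
tool_pos: [0.4894, -0.1235, 0.1389]
tool_rot: [2.688, -1.623, -0.013]
contact_force: [-0.7, -0.3, -1.1]
opening: 0.0004
```

Emit:
{"op": "step_arm", "data": {
  "moves": [
    [[0.4,0.2,-1.5,0],[0.3,0,-1.0,0],[0,0,-0.8,0],[0,0,0,0],[0,0,0,0]]
  ]
}}

```text
t: 2.25
tool_pos: [0.4982, -0.125, 0.1105]
tool_rot: [2.685, -1.63, -0.001]
contact_force: [-0.7, -0.8, 0.3]
opening: 0.0001
```

```bash
python3 - <<'E'
from h import *
im=viewer.get_image("top");cv2.imwrite("pics/a.png",im[120:320,190:480].repeat(2,0).repeat(2,1))
im=viewer.get_image("side");cv2.imwrite("pics/as.png",cv2.resize(im[150:300,250:450],None,fx=3,fy=3))
E
```

```text
(no output)
```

View pics/a.png

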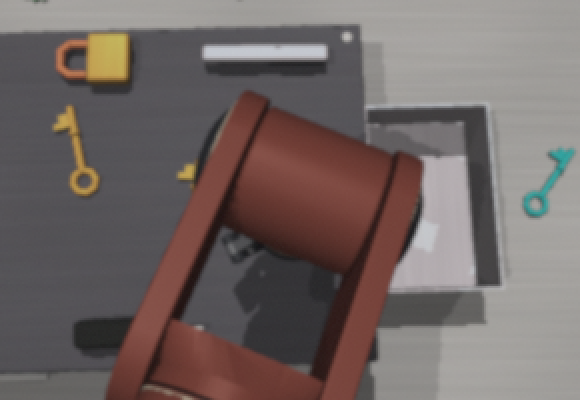

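The top camera is blocked by the arm here, so I'll push by the measured coordinates.

Emit:
{"op": "step_arm", "data": {
  "moves": [
    [[0,0,-0.7,0],[0,0,0,0],[0.2,-0.4,0,0],[0.2,-0.4,0,0],[0.2,-0.4,0,0],[0.2,-0.4,0,0],[0.1,-0.4,0,-0.02],[0.1,-0.4,0,-0.025],[0.1,-0.4,0,-0.025],[0.1,-0.4,0,-0.025]]
  ]
}}

```text
t: 3.18
tool_pos: [0.5106, -0.1567, 0.1035]
tool_rot: [-2.604, 1.758, 0.0]
contact_force: [-0.9, -0.2, 1.1]
opening: -0.0002
```

Emit:
{"op": "step_arm", "data": {
  "moves": [
    [[0.1,-0.4,0,-0.025],[0.1,-0.4,0,-0.025],[0.1,-0.4,0,-0.025],[0.1,-0.4,0,-0.025],[0.1,-0.4,0,-0.025],[0.1,-0.4,0,-0.025],[0.1,-0.4,0,-0.025],[0.05,-0.4,0,-0.025],[0,-0.4,0,-0.025],[0,-0.4,0,-0.025]]
  ]
}}

```text
t: 4.02
tool_pos: [0.5181, -0.1967, 0.1035]
tool_rot: [-2.364, 2.069, -0.0]
contact_force: [0.7, 0.9, -0.1]
opening: 0.0
```

```bash
python3 - <<'E'
from h import *
a=cv2.resize(viewer.get_image("top")[120:320,190:480],(580,400));b=cv2.resize(viewer.get_image("side")[150:280,270:420],(400,347))
b=cv2.copyMakeBorder(b,0,53,0,0,cv2.BORDER_CONSTANT);c=np.hstack([a,b]);cv2.imwrite("pics/b.png",cv2.resize(c,None,fx=.81,fy=.81))
E
```

```text
(no output)
```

View pics/b.png

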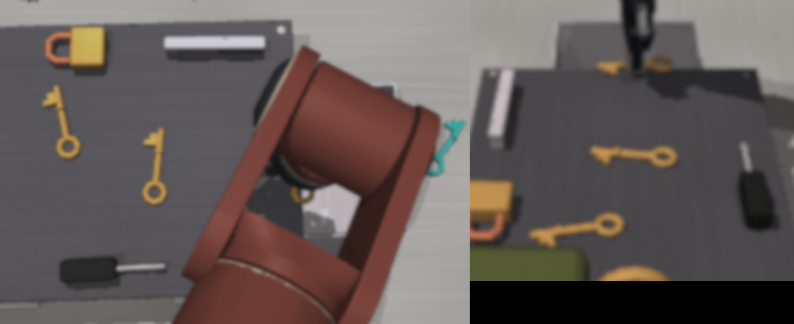

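Key A has turned with the finger and is now square to the edge, with its bow already over the bin. I'll finish that push, then lift and go behind key B.

Emit:
{"op": "step_arm", "data": {
  "moves": [
    [[0,-0.4,0,-0.02],[0,-0.4,0,-0.02],[0,-0.4,0,-0.02],[0,-0.4,0,-0.02],[0,-0.4,0,-0.02],[0,-0.4,0,-0.02],[0,-0.4,0,-0.02],[0,-0.4,0,0],[0,-0.4,0,0],[0,-0.4,0,0]]
  ]
}}

```text
t: 4.95
tool_pos: [0.518, -0.2368, 0.1035]
tool_rot: [-2.217, 2.226, -0.0]
contact_force: [-0.9, 0.3, -0.0]
opening: -0.0001
```

Emit:
{"op": "step_arm", "data": {
  "moves": [
    [[0,0,2.5,0],[0,0,2.5,0],[0,3.5,0,0],[0,3.5,0,0],[0,3.5,0,0],[0,3.5,0,0],[0,3.5,0,0],[0,3.5,0,0],[0.4,3.5,0,0],[0,0,0,0]]
  ]
}}

```text
t: 5.78
tool_pos: [0.522, 0.0134, 0.1536]
tool_rot: [-2.222, 2.218, 0.002]
contact_force: [-0.3, -0.6, -0.1]
opening: 0.0003
```

```bash
python3 - <<'E'
from h import *
print(readout.get_obs()["tool_pos"])
im=viewer.get_image("top")
for k in keys(im): print(k[0],"mu",k[1].round(3),"ang",round(np.degrees(np.arctan2(k[2][1],k[2][0])),1),"ends",k[3].round(3),k[4].round(3),"len",round(k[5],3))
a=cv2.resize(im[120:320,190:480],(580,400));b=cv2.resize(viewer.get_image("side")[150:280,270:420],(400,347))
b=cv2.copyMakeBorder(b,0,53,0,0,cv2.BORDER_CONSTANT);c=np.hstack([a,b]);cv2.imwrite("pics/c.png",cv2.resize(c,None,fx=.81,fy=.81))
E
```

```text
[0.52196251 0.01342012 0.15359246]
364 mu [0.672 0.055] ang 79.7 ends [0.667 0.032] [0.676 0.08 ] len 0.049
50 mu [ 0.551 -0.038] ang 2.8 ends [ 0.531 -0.039] [ 0.565 -0.037] len 0.034
135 mu [ 0.517 -0.219] ang 5.8 ends [ 0.481 -0.222] [ 0.555 -0.215] len 0.074
170 mu [ 0.495 -0.032] ang -4.6 ends [ 0.474 -0.031] [ 0.527 -0.035] len 0.054
```

View pics/c.png

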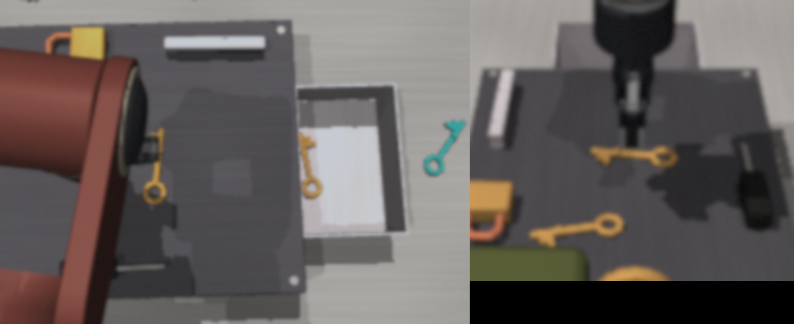

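Key A lies on the bin floor. Key B is next.

Emit:
{"op": "step_arm", "data": {
  "moves": [
    [[0,0,-2.5,0],[0,0,-1.8,0],[0,0,-0.7,0],[0,0,0,0],[0,-0.6,0,0],[0,-0.6,0,0],[0,-0.6,0,0],[0,-0.5,0,0],[0,-0.5,0,0],[0,-0.5,0,0]]
  ]
}}

```text
t: 6.72
tool_pos: [0.5222, -0.025, 0.1039]
tool_rot: [-2.216, 2.226, -0.001]
contact_force: [0.1, 1.1, -0.3]
opening: -0.0003
```

Emit:
{"op": "step_arm", "data": {
  "moves": [
    [[0,-0.6,0,0],[0,-0.7,0,0],[0,-0.7,0,0],[0,-0.7,0,0],[0,-0.7,0,0],[0,-0.7,0,0],[0,-0.7,0,0],[0,-0.7,0,0],[0,-0.7,0,0],[0,-0.6,0,0]]
  ]
}}

```text
t: 7.55
tool_pos: [0.522, -0.0932, 0.1034]
tool_rot: [2.216, -2.226, -0.0]
contact_force: [-0.3, 0.4, 1.3]
opening: 0.0
```

```bash
python3 - <<'E'
from h import *
print(readout.get_obs()["tool_pos"])
im=viewer.get_image("side")
m=cv2.inRange(cv2.cvtColor(im,cv2.COLOR_BGR2HSV),(10,110,80),(30,255,255));m[:, :280]=0;m[240:]=0
n,l,s,c=cv2.connectedComponentsWithStats(m)
for i in range(1,n):
    if s[i,4]>8:
        x,y,w,h,a=s[i];print(a,"centre",ray("side",c[i],.104).round(3),"L",ray("side",(x,y+h/2),.104).round(3),"R",ray("side",(x+w,y+h/2),.104).round(3))
E
```

```text
[ 0.52196596 -0.09315633  0.10344002]
1202 centre [-0.636 -1.208  0.104] L [-0.489 -1.227  0.104] R [-0.769 -1.224  0.104]
66 centre [-0.384 -1.102  0.104] L [-0.352 -1.091  0.104] R [-0.405 -1.091  0.104]
271 centre [-0.207 -0.774  0.104] L [-0.154 -0.752  0.104] R [-0.248 -0.753  0.104]
3072 centre [-0.291 -0.644  0.104] L [-0.157 -0.635  0.104] R [-0.434 -0.639  0.104]
19 centre [-0.439 -0.93   0.104] L [-0.422 -0.927  0.104] R [-0.456 -0.927  0.104]
12 centre [-0.505 -0.917  0.104] L [-0.493 -0.911  0.104] R [-0.515 -0.912  0.104]
9 centre [-0.514 -0.839  0.104] L [-0.508 -0.837  0.104] R [-0.522 -0.837  0.104]
50 centre [ 0.545 -0.118  0.104] L [ 0.553 -0.115  0.104] R [ 0.53  -0.116  0.104]
85 centre [ 0.491 -0.088  0.104] L [ 0.508 -0.084  0.104] R [ 0.474 -0.085  0.104]
59 centre [0.655 0.025 0.104] L [0.665 0.026 0.104] R [0.643 0.026 0.104]
```

```bash
python3 - <<'E'
from h import *
im=viewer.get_image("side")
cv2.imwrite("pics/d.png",cv2.resize(im[160:260,290:420],None,fx=5,fy=5,interpolation=cv2.INTER_CUBIC))
E
```

```text
(no output)
```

View pics/d.png

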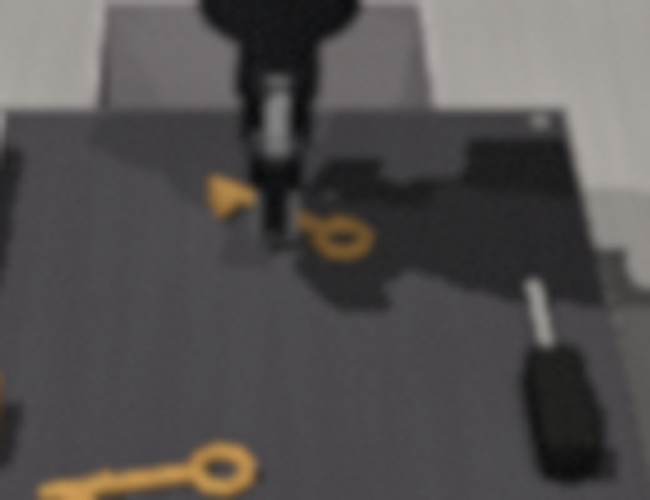

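Key B has turned about 25° with the tip leading, so its centre of mass sits on the bow side of the contact. I'll back off, shift 9 mm toward the bow and push on.

Emit:
{"op": "step_arm", "data": {
  "moves": [
    [[0,1.5,0,0],[0,1.5,0,0],[-0.9,0,0,0],[0,-0.6,0,0],[0,-0.5,0,0],[0,-0.5,0,0],[0,-0.5,0,0],[0,-0.5,0,0],[0,-0.5,0,0],[0,-0.5,0,0]]
  ]
}}

```text
t: 8.48
tool_pos: [0.5131, -0.0991, 0.1035]
tool_rot: [-2.216, 2.227, 0.0]
contact_force: [1.0, 0.1, 0.3]
opening: -0.0002
```

Emit:
{"op": "step_arm", "data": {
  "moves": [
    [[0,-0.5,0,0],[0,-0.5,0,0],[0,-0.5,0,0],[0,-0.5,0,0]]
  ]
}}

```text
t: 8.82
tool_pos: [0.513, -0.1188, 0.1035]
tool_rot: [-2.217, 2.226, -0.0]
contact_force: [0.3, 0.5, 0.5]
opening: -0.0
```

```bash
cat >> h.py <<'E'
def sk():
    print("tool",readout.get_obs()["tool_pos"].round(4) if hasattr(readout.get_obs()["tool_pos"],"round") else readout.get_obs()["tool_pos"], readout.get_obs()["t"])
    im=viewer.get_image("side")
    m=cv2.inRange(cv2.cvtColor(im,cv2.COLOR_BGR2HSV),(10,110,80),(30,255,255));m[:165]=0;m[:,:292]=0;m[:,400:]=0;m[275:]=0
    n,l,s,c=cv2.connectedComponentsWithStats(m)
    for i in range(1,n):
        if s[i,4]>8:
            x,y,w,h,a=s[i];print(a,"centre",ray("side",c[i],.104).round(3)[:2],"x",ray("side",(x,c[i][1]),.104).round(3)[0],ray("side",(x+w,c[i][1]),.104).round(3)[0],"y",ray("side",(c[i][0],y),.104).round(3)[1],ray("side",(c[i][0],y+h),.104).round(3)[1])
    return im
E
python3 -c "
from h import *
sk()"
```

```text
tool [ 0.513  -0.1188  0.1035] 8.8167
69 centre [ 0.544 -0.14 ] x 0.559 0.523 y -0.154 -0.12
68 centre [ 0.487 -0.121] x 0.498 0.473 y -0.138 -0.101
263 centre [0.572 0.083] x 0.619 0.528 y 0.062 0.11
20 centre [0.517 0.133] x 0.533 0.501 y 0.13 0.136
```

Emit:
{"op": "step_arm", "data": {
  "moves": [
    [[0,-0.5,0,0],[0,-0.5,0,0],[0,-0.5,0,0],[0,-0.5,0,0],[0,-0.5,0,0],[0,-0.5,0,0],[0,-0.5,0,0],[0,-0.5,0,0]]
  ]
}}

```text
t: 9.53
tool_pos: [0.513, -0.1589, 0.1035]
tool_rot: [-2.217, 2.226, -0.0]
contact_force: [-0.6, 1.3, 0.2]
opening: -0.0002
```

```bash
python3 -c "
from h import *
sk()"
```

```text
tool [ 0.513  -0.1589  0.1035] 9.5333
59 centre [ 0.487 -0.167] x 0.498 0.472 y -0.183 -0.147
74 centre [ 0.547 -0.166] x 0.565 0.523 y -0.176 -0.145
260 centre [0.572 0.083] x 0.619 0.528 y 0.062 0.11
20 centre [0.517 0.132] x 0.531 0.501 y 0.13 0.136
```

The key is now square at x .472–.565. Sweeping it over the edge.

Emit:
{"op": "step_arm", "data": {
  "moves": [
    [[0,-0.5,0,0],[0,-0.5,0,0],[0,-0.5,0,0],[0,-0.5,0,0],[0,-0.5,0,0],[0,-0.5,0,0],[0,-0.5,0,0],[0,-0.5,0,0],[0,-0.5,0,0],[0,-0.5,0,0]]
  ]
}}

```text
t: 10.42
tool_pos: [0.513, -0.2089, 0.1035]
tool_rot: [2.217, -2.226, 0.0]
contact_force: [-0.2, 0.6, -0.2]
opening: 0.0
```

Emit:
{"op": "step_arm", "data": {
  "moves": [
    [[0,-0.5,0,0],[0,-0.5,0,0],[0,-0.5,0,0],[0,-0.5,0,0],[0,-0.5,0,0],[0,-0.5,0,0],[0,0,0,0],[0,0,2.5,0.1],[0,0,2.5,0.1],[0,0,0,0.1]]
  ]
}}

```text
t: 11.25
tool_pos: [0.5157, -0.2399, 0.1592]
tool_rot: [-2.529, 1.863, -0.014]
contact_force: [0.1, 0.5, 1.9]
opening: 0.0002
```

Emit:
{"op": "step_arm", "data": {
  "moves": [
    [[0.2,3.9,0,0],[0.6,3.9,0,0],[0.6,3.9,0,0],[0.6,3.9,0,0],[0.6,3.9,0,0],[0.6,3.9,0,0],[0.6,3.9,0,0],[0.6,3.9,0,0],[0.6,3.9,0,0],[0,0,0,0]]
  ]
}}

```text
t: 12.08
tool_pos: [0.5631, 0.1187, 0.1537]
tool_rot: [-2.528, 1.86, 0.002]
contact_force: [-0.2, 0.1, 0.1]
opening: 0.0001
```

```bash
python3 - <<'E'
from h import *
b=sk(); im=viewer.get_image("top")
a=cv2.resize(im[120:320,190:480],(580,400));b=cv2.resize(b[150:280,270:420],(400,347))
b=cv2.copyMakeBorder(b,0,53,0,0,cv2.BORDER_CONSTANT);c=np.hstack([a,b]);cv2.imwrite("pics/e.png",cv2.resize(c,None,fx=.81,fy=.81))
E
```

```text
tool [0.5631 0.1187 0.1537] 12.0833
260 centre [0.573 0.084] x 0.619 0.528 y 0.062 0.11
31 centre [0.516 0.132] x 0.533 0.497 y 0.13 0.136
```

View pics/e.png

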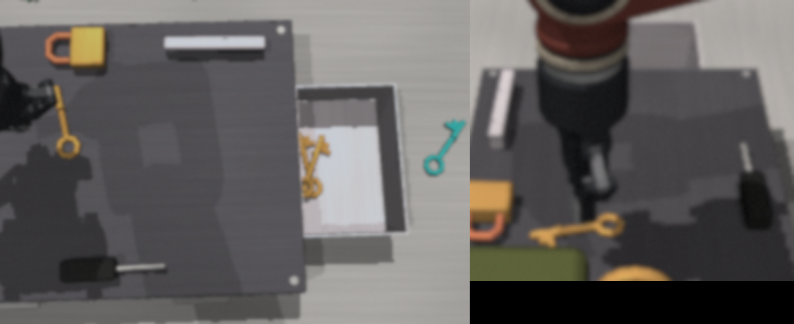

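Key B is in the bin beside A, below the rim. Key C is next. It has to be turned clockwise and drift about 4 cm toward -x.

Emit:
{"op": "step_arm", "data": {
  "moves": [
    [[0.2,0,-2.5,0],[0,0,-1.8,0],[0,0,-0.7,0],[0,0,0,0],[0.1,-0.5,0,0],[0.1,-0.5,0,0],[0.1,-0.5,0,0],[0.1,-0.5,0,0],[0,-0.4,0,-0.03],[0,-0.4,0,-0.03]]
  ]
}}

```text
t: 13.02
tool_pos: [0.5694, 0.0841, 0.104]
tool_rot: [-2.464, 1.948, -0.001]
contact_force: [0.2, 1.0, 0.5]
opening: -0.0002
```

Emit:
{"op": "step_arm", "data": {
  "moves": [
    [[0,-0.4,0,-0.035],[0,-0.4,0,-0.035],[0,-0.4,0,-0.035],[0,-0.4,0,-0.035],[0,-0.4,0,-0.035],[0,-0.4,0,-0.035]]
  ]
}}

```text
t: 13.52
tool_pos: [0.5691, 0.0603, 0.1037]
tool_rot: [-2.246, 2.196, -0.0]
contact_force: [-0.3, -0.1, 0.3]
opening: 0.0001
```

```bash
python3 -c "
from h import *
sk()"
```

```text
tool [0.5691 0.0603 0.1037] 13.5167
107 centre [0.54  0.051] x 0.556 0.524 y 0.035 0.07
89 centre [0.6   0.055] x 0.617 0.58 y 0.044 0.072
19 centre [0.518 0.133] x 0.533 0.501 y 0.13 0.136
```

Emit:
{"op": "step_arm", "data": {
  "moves": [
    [[0,-0.4,0,-0.03],[0,-0.4,0,-0.03],[0,-0.4,0,-0.03],[-0.05,-0.4,0,-0.03],[-0.05,-0.4,0,-0.03],[-0.1,-0.5,0,-0.03],[-0.1,-0.5,0,-0.03],[-0.12,-0.5,0,0],[-0.12,-0.5,0,0],[-0.12,-0.5,0,0]]
  ]
}}

```text
t: 14.4
tool_pos: [0.5622, 0.0151, 0.1035]
tool_rot: [2.008, -2.416, -0.0]
contact_force: [0.1, 0.4, -0.1]
opening: -0.0005
```

```bash
python3 -c "
from h import *
sk()"
```

```text
tool [0.5622 0.0151 0.1035] 14.4
81 centre [0.592 0.003] x 0.606 0.574 y -0.007 0.024
97 centre [0.532 0.013] x 0.549 0.515 y -0.002 0.032
20 centre [0.518 0.133] x 0.533 0.501 y 0.13 0.136
```

Emit:
{"op": "step_arm", "data": {
  "moves": [
    [[-0.12,-0.5,0,0],[-0.12,-0.5,0,0],[-0.12,-0.5,0,0],[-0.12,-0.5,0,0],[-0.12,-0.5,0,0],[-0.12,-0.5,0,0],[-0.12,-0.5,0,0],[-0.12,-0.5,0,0],[-0.12,-0.5,0,0],[-0.12,-0.5,0,0]]
  ]
}}

```text
t: 15.28
tool_pos: [0.5503, -0.0348, 0.1035]
tool_rot: [-2.008, 2.416, -0.0]
contact_force: [-0.4, -0.2, -0.6]
opening: 0.0001
```

```bash
python3 -c "
from h import *
sk()"
```

```text
tool [ 0.5503 -0.0348  0.1035] 15.2833
70 centre [ 0.58  -0.047] x 0.593 0.563 y -0.059 -0.029
87 centre [ 0.52  -0.038] x 0.536 0.504 y -0.053 -0.02
21 centre [0.517 0.132] x 0.533 0.501 y 0.13 0.136
```

Emit:
{"op": "step_arm", "data": {
  "moves": [
    [[-0.12,-0.5,0,0],[-0.12,-0.6,0,0],[-0.12,-0.6,0,0],[-0.12,-0.6,0,0],[-0.12,-0.6,0,0],[-0.12,-0.6,0,0],[-0.12,-0.6,0,0],[-0.12,-0.6,0,0],[-0.12,-0.6,0,0],[-0.12,-0.6,0,0]]
  ]
}}

```text
t: 16.17
tool_pos: [0.5383, -0.094, 0.1035]
tool_rot: [-2.008, 2.416, 0.0]
contact_force: [-0.1, 0.0, 0.2]
opening: -0.0
```

Emit:
{"op": "step_arm", "data": {
  "moves": [
    [[-0.12,-0.5,0,0],[-0.12,-0.5,0,0],[-0.12,-0.5,0,0.02],[-0.12,-0.5,0,0.02],[-0.1,-0.5,0,0.02],[0,-0.5,0,0.03],[0,-0.5,0,0.03],[0,-0.5,0,0.03]]
  ]
}}

```text
t: 16.83
tool_pos: [0.5325, -0.1338, 0.1035]
tool_rot: [-2.185, 2.257, 0.0]
contact_force: [0.2, 0.4, -0.1]
opening: 0.0001
```

```bash
python3 -c "
from h import *
sk()"
```

```text
tool [ 0.5325 -0.1338  0.1035] 16.8333
64 centre [ 0.563 -0.146] x 0.577 0.544 y -0.158 -0.123
70 centre [ 0.503 -0.139] x 0.518 0.485 y -0.155 -0.121
21 centre [0.517 0.132] x 0.533 0.501 y 0.13 0.136
```

The key is nearly square at x .485–.579, well inside the bin's span. Pushing it off the end.

Emit:
{"op": "step_arm", "data": {
  "moves": [
    [[0,-0.5,0,0.02],[0,-0.5,0,0.02],[0,-0.5,0,0],[0,-0.5,0,0],[0,-0.5,0,0],[0,-0.5,0,0],[0,-0.5,0,0],[0,-0.5,0,0],[0,-0.5,0,0],[0,-0.5,0,0]]
  ]
}}

```text
t: 17.72
tool_pos: [0.5326, -0.1838, 0.1035]
tool_rot: [-2.228, 2.215, 0.0]
contact_force: [0.7, -0.1, 0.6]
opening: -0.0001
```

Emit:
{"op": "step_arm", "data": {
  "moves": [
    [[0,-0.5,0,0],[0,-0.5,0,0],[0,-0.5,0,0],[0,-0.5,0,0],[0,-0.5,0,0],[0,-0.5,0,0],[0,-0.5,0,0],[0,-0.5,0,0],[0,-0.5,0,0],[0,-0.5,0,0]]
  ]
}}

```text
t: 18.55
tool_pos: [0.5326, -0.2338, 0.1034]
tool_rot: [2.228, -2.215, -0.0]
contact_force: [-0.7, -0.2, -0.2]
opening: 0.0001
```

Emit:
{"op": "step_arm", "data": {
  "moves": [
    [[0,0,3,0],[0,0,3,0],[0,0,3,0],[-2,3,0,0],[-2,3,0,0],[-2,3,0,0],[-1,3,0,0],[0,3,0,0],[0,3,0,0],[0,3,0,0]]
  ]
}}

```text
t: 19.38
tool_pos: [0.4623, -0.0222, 0.1938]
tool_rot: [-2.227, 2.215, -0.001]
contact_force: [-0.3, 1.0, -0.1]
opening: -0.0001
```

```bash
python3 - <<'E'
from h import *
sk(); im=viewer.get_image("top"); s=viewer.get_image("side")
for k in keys(im): print(k[0],"mu",k[1].round(3),"ends",k[3].round(3),k[4].round(3))
for th in("padlock","driver","brush"):
    for r in nets.pinpoint("top",th)[:1]: print(th,np.round(r["at"]),round(r["confidence"],2),ray("top",r["at"],.1).round(3))
a=cv2.resize(im[120:320,190:480],(580,400));b=cv2.resize(im[160:275,360:450],(313,400),interpolation=cv2.INTER_CUBIC)
c=np.hstack([a,b]);cv2.imwrite("pics/f.png",cv2.resize(c,None,fx=.88,fy=.88))
E
```

```text
tool [ 0.4623 -0.0222  0.1938] 19.3833
21 centre [0.517 0.132] x 0.533 0.501 y 0.13 0.136
461 mu [0.667 0.056] ends [0.666 0.033] [0.668 0.079]
390 mu [ 0.514 -0.226] ends [ 0.469 -0.229] [ 0.555 -0.223]
padlock [236. 153.] 0.89 [0.661 0.072 0.1  ]
driver [260. 285.] 0.64 [0.398 0.015 0.1  ]
brush [321. 148.] 0.84 [ 0.673 -0.102  0.1  ]
```

View pics/f.png

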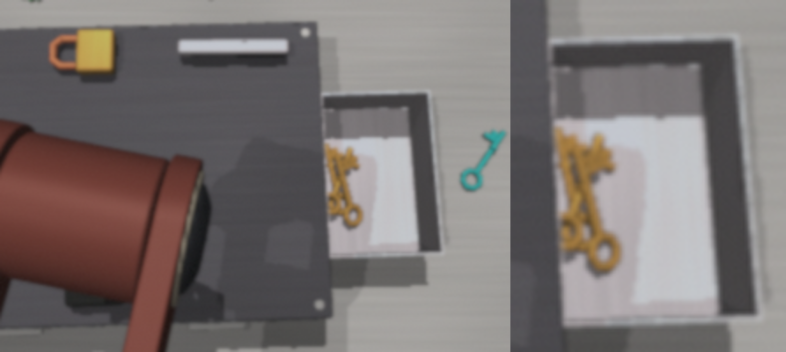

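```bash
python3 -c "
from h import *
print(ctrl.finish_job())"
```

```text
the job is handed in; nothing more can be done
None
```

I swept all three brass keys along the apron and off the open end with the closed fingertips, one at a time. Nothing was pinched or lifted. The job was handed in about 19.5 s into the 58 s limit, and no verdict was reported.

- **Keys:** the last top view shows them together on the bin floor, at about x .469–.555 and y −.22 to −.23. That is inside the bin outline, and the side camera shows no key left on the apron. They overlap in that view, so I could not measure each bow and tip separately. The apron also hides the strip next to the near wall.
- **Bystanders:** the padlock, hex driver and brush look undisturbed. The network's positions differ from the start by about 5 mm, 0 mm and 6 mm; I put that down to network scatter, as the fingers never came close to them.
- **Trouble on the way:** the second key turned about 25° while being pushed. I backed off, shifted 9 mm toward its bow and squared it again before it reached the edge.
- **Forces:** the tool readings I saw stayed under about 2 N. They are taken only at the end of each move.

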